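# Stopper-fit check of a sample flask over the light pad

### The job

Close the amber flask with the red stopper while it stands in its wooden holder, pushing the stopper fully home and letting go of it. Then grip the flask, draw it up out of the holder, carry it over the middle of the light pad and lean it over to about 45 degrees with the stopper still in, its bottom at least 10 cm above the bench. Finish holding it there, still and in the air, and leave the other things on the bench where they are.

Things in the scene. Friction and masses are not known exactly. Their poses are not given: they have to be found in the camera images.
- flask: Round amber sample flask, open at the top, 135 mm tall, about 130 to 250 g. Origin: centre of its underside; z runs up its axis to the mouth. Body 52 mm in diameter up to 68 mm, shoulder narrowing from 68 to 86 mm, straight neck 36 mm in outer diameter from 86 mm to the rim at 135 mm; bore of the neck 28 mm. It stands upright and loose in the holder's hole, its underside 10 mm above the bench, so its rim is 145 mm above the bench.
- flask_mid (a point): Point on the flask's axis 65 mm above its underside.
- flask_mouth (a point): Centre of the flask's rim, 135 mm above its underside.
- stopper: Red rigid tapered stopper, 30 to 55 g, standing plug-down in the stand. Origin: centre of the underside of its flange; z up. Below the flange a taper 30 mm long, 25.6 mm in diameter at the flange and 18 mm at its lower end; the flange is 34 mm in diameter and 4 mm thick; above it a round knob 20 mm in diameter from 4 to 24 mm above the origin. Fully home, the flange lies on the flask's rim (it does not wedge: 1.2 mm clearance around the taper).
- stand: White square block 60 x 60 x 45 mm with a 29 mm hole in the middle of its top, fixed to the bench; the stopper's flange rests on its top, 45 mm above the bench. Origin: centre of its underside, z up.
- holder: Light wooden square block 90 x 90 x 55 mm, fixed to the bench, with a 55 mm wide, 45 mm deep round hole in its top in which the flask stands. Origin: centre of its underside, z up.
- light_pad: Flat light pad, 120 x 120 x 12 mm, grey rim and white glowing face, fixed to the bench. Origin: centre of its underside, z up.
- jar: Bystander: closed jar, 50 mm in diameter, 70 mm tall. Origin: centre of its underside.
- panel: Bystander: blue coated metal test panel, 60 x 90 x 4 mm, lying flat. Origin: centre of its underside.
- weight: Bystander: brass weight, 32 mm in diameter, 42 mm tall. Origin: centre of its underside.
- gauge_box: Bystander: open wooden box with dividers, 60 x 100 x 30 mm. Origin: centre of its underside.
Mind the look-alikes: they are no part of the job. Of the things like the flask, leave any that is pink or turquoise; of the rest the larger one is meant.

How it is judged (in metres and radians):
On the way, in this order (a step that is already met when the one before it is completed fails the run):
1. the stopper is fully home in the flask and let go, the flask standing in its holder (z of stopper in the frame of flask_mouth below 0.003 m and distance between stopper and flask_mouth below 0.005 m and angle between the z axis of stopper and the z axis of flask, either way round below 0.1 rad and contact force between the fingers and stopper below 0.2 N and z of flask in the frame of holder below 0.015 m and horizontal distance between flask and holder below 0.01 m), for 0.2 s.
2. the closed flask is drawn up clear of its holder (z of flask in the frame of holder above 0.057 m and distance between stopper and flask_mouth below 0.006 m and contact force between the fingers and flask above 0.5 N), for 0.1 s.
At the end, for the whole second after the job is handed in: Fingers hold the flask still, leaning 30 to 60 degrees, underside centre over 90 mm above the bench, mid-point within 60 mm (horizontally) of the pad centre, touching neither holder, stand nor jar; stopper flange centre within 6 mm of the rim centre, axes within 0.2 rad (angle between flask's own z axis and vertical between 0.52 and 1.05 rad and height (world z) of flask above 0.09 m and horizontal distance between flask_mid and light_pad below 0.06 m and distance between stopper and flask_mouth below 0.006 m and angle between the z axis of stopper and the z axis of flask, either way round below 0.2 rad and contact force between the fingers and flask above 0.5 N and contact force between flask and jar below 0.1 N and contact force between flask and holder below 0.1 N and contact force between flask and stand below 0.1 N and linear speed of flask below 0.03 m/s and angular speed of flask below 0.2 rad/s); the arm keeps its last pose, push and grip.
It fails at once if a bystander (jar, panel, weight or gauge box) is moved more than 20 mm (distance of any of jar, panel, weight, gauge_box from where it was at the start of the episode above 0.02 m).
It also fails if it takes over 58 s, if anything falls off the work surface, if the arm or the gripper's body presses on something with over 40 N, if the wrist force passes 120 N, or if a joint passes its speed limit or range.

### The arm

A 6-joint arm with a two-finger parallel gripper is mounted at the origin on the work surface. World frame = base frame: x ahead of the robot, y to its left, z up, the work surface at z = 0. Lengths are in m, angles in degrees, forces in N, time in s.
With the tool pointing down it reaches from about 0.15 to 0.775 m from the base axis. Payload 6.1 kg.
Tool frame: the origin (TCP) lies on the centre line of the jaws, within the pads' length; the fingertips stand 22 mm ahead of it and the grasp point (between the pads) lies 3 mm ahead of it (robot.tcp_to_tips is the distance from the TCP to the fingertips, in m); z points along the fingers, y is the line along which they close (so a half turn about z gives the same grasp; the last joint's range is limited). The gripper opens to 85 mm and grips with 20 to 120 N. Pads are 22 mm wide; open, the fingers measure 114 mm over their backs; the gripper's body (76 mm by 85 mm) begins 54 mm behind the grasp point. The pads swing forward as they close: fully open they stand 13 mm farther back than shut.
Start: joints at [73.51, 7.208, -2.269, 80.523, 0, 90], TCP at [0.149, 0.503, 0.253] pointing down, gripper open.
Joint ranges: [-155.77, 155.77], [-54.66, 111.73], [-72.52, 77.12], [-102.08, 115.82], [-83.92, 84.16], [-180, 180]. Speed limits (degrees/s): [136.94, 136.94, 172.46, 180, 180, 180].

### API

Orientations are given as [roll, pitch, yaw] about the fixed x, y, z axes, in that order (R = Rz(yaw) Ry(pitch) Rx(roll)).
In Python, from plant import robot gives the robot as it stands. The module is installed in compiled form; this text tells all that it offers.
- The arm moves only by the tool drive_tool, never from a script. Its argument "rows" is a list of rows, each a list of 7 numbers: the turn, a rotation vector about the world's x, y, z in degrees, then the shift along the world's x, y, z in m, then the closure, from 0 (fully open) to 1 (shut). In form: [[rx, ry, rz, x, y, z, claw], ...]. A call has 1 to 10 rows; each row shifts and turns the commanded pose from where the row before left it; what a row does not reach is not made up. A row lasts 1/8 s, in which the tool goes at most 62.5 mm and 10.7 degrees, less where a joint would pass 70% of its speed; a pose out of reach is approached as far as the arm can. A call is refused whole if a number of a shift passes 0.0625 or a number of a turn 10.7, either way. A call with a gripper value outside its range is refused whole. The fingers move at their own pace and stop on an object; "squeeze" is the grip in N (left out, the last holds). Time passes only in rows, so rows that do not move let the fingers close. It gives the time, the measured TCP pose, the force, the opening and the grip force at its end, in the units of the state.
- robot.observe(): the state, without advancing time (a new reading comes with each control period).
- robot.capture(name): name is "side" or "top"; returns a dict with "frame" (384x512x3 uint8, red, green, blue), "z_map" (384x512 float32, m along the optical axis (not along the pixel's ray), 0 where there is no reading), "fx", "fy", "cx", "cy" (pixels), "k1" (the pictures are not rectified: a ray, as slopes to the right and down, at radius r is drawn at 1 + k1 r^2 times it, then the intrinsics apply), "camera_from_world" (4x4, takes a point from world to camera coordinates). Camera axes: x right, y down, z forward; pixel columns grow to the right and rows downward; lengths in m; the calibration is good to about 2 mm. A picture is of the moment at which its call begins.
- robot.close_job(): hands the job in; it is judged then, once.
The state is a dict: "t": time; "qpos": joint angles; "joint_velocities": joint speeds; "tau": joint torques, N m; "eef_pos": TCP position; "orientation": TCP orientation; "wrist_force": force on the tool from outside, world axes, zero at the start; "ft_torque": the same for the moment, N m; "grip_width": finger opening in m; "grip_force": force on a finger pad.
Only numpy, scipy, OpenCV 4.12 (cv2) and the standard library are available. Lean on these libraries where they do the work, as an engineer would, in place of code of your own. Each camera call takes 0.05 s, during which the arm holds its last target. There are 200 camera calls.

## Working session

There is one attempt and no reset: what is moved stays moved. The work goes in short steps, Python scripts to look and compute and a tool call to move; the robot and the scene stay as the last step left them, time stands still between calls to the robot, and variables do not carry over. Pictures are saved under pics/ and viewed, at most 10 in all, crops included, and the job is handed in when it is done.

Besides the shell and the picture viewer there is one more tool, called after "Request:" as name(argument=value, ...) on one line, values as JSON. drive_tool: Moves the arm, as the interface text tells. Its arguments: {"type":"object","properties":{"rows":{"type":"array"},"squeeze":{"type":"number"}},"required":["rows"]}

```bash
mkdir -p pics
cat > h.py <<'E'
import numpy as np, cv2
from plant import robot
def shot(name):
    c=robot.capture(name); return c
def pts(c):
    """world point per pixel from z_map"""
    h,w=c['z_map'].shape
    u,v=np.meshgrid(np.arange(w),np.arange(h))
    K=np.array([[c['fx'],0,c['cx']],[0,c['fy'],c['cy']],[0,0,1.]])
    p=np.stack([u,v],-1).reshape(-1,1,2).astype(float)
    s=cv2.undistortPoints(p,K,np.array([c['k1'],0,0,0.])).reshape(h,w,2)
    z=c['z_map']
    P=np.stack([s[...,0]*z,s[...,1]*z,z],-1)
    T=np.linalg.inv(np.array(c['camera_from_world']))
    W=P@T[:3,:3].T+T[:3,3]; W[z==0]=np.nan
    return W
def save(c,n,crop=None,f=1.5):
    im=c['frame'][...,::-1]
    if crop: a,b,d,e=crop; im=im[b:e,a:d]
    cv2.imwrite('pics/'+n,cv2.resize(im,None,fx=f,fy=f,interpolation=cv2.INTER_CUBIC))
E
python3 - <<'E'
from h import *
for n in('top','side'):
    c=shot(n); save(c,n+'0.png'); np.save(n+'.npy',pts(c)); print(n,c['fx'],c['k1'],np.linalg.inv(c['camera_from_world']).round(3).tolist())
print(robot.observe())
E
```

```text
top 348.34134731879783 -0.060409897927997065 [[0.018, -0.976, 0.215, 0.332], [-1.0, -0.019, -0.001, -0.036], [0.005, -0.215, -0.977, 1.068], [0.0, 0.0, 0.0, 1.0]]
side 355.9527312291563 -0.10569423050932972 [[-0.953, -0.213, 0.217, 0.366], [-0.304, 0.665, -0.682, 0.562], [0.001, -0.716, -0.698, 0.741], [0.0, 0.0, 0.0, 1.0]]
{'t': 0.1, 'qpos': array([ 7.35106438e+01,  7.23937213e+00, -2.32017490e+00,  8.05227425e+01,
        1.87340285e-04,  8.99990580e+01]), 'joint_velocities': array([-0.05699109, -0.05001168,  0.19216189,  0.05865   , -0.06765026,
        0.02005398]), 'tau': array([-3.37461179e-04, -4.36904097e+01,  3.53608024e+01,  1.36939954e-02,
       -2.21629607e-04, -1.66248583e-05]), 'eef_pos': array([0.14892186, 0.50309811, 0.25259558]), 'orientation': array([-1.79917710e+02, -1.88693062e-04,  1.63511586e+02]), 'wrist_force': array([-0.04414165,  0.60923181, -0.38225878]), 'ft_torque': array([-0.04496862, -0.05927609, -0.01553008]), 'grip_force': 0.0, 'grip_width': 0.08510021971722061}
```

View pics/top0.png

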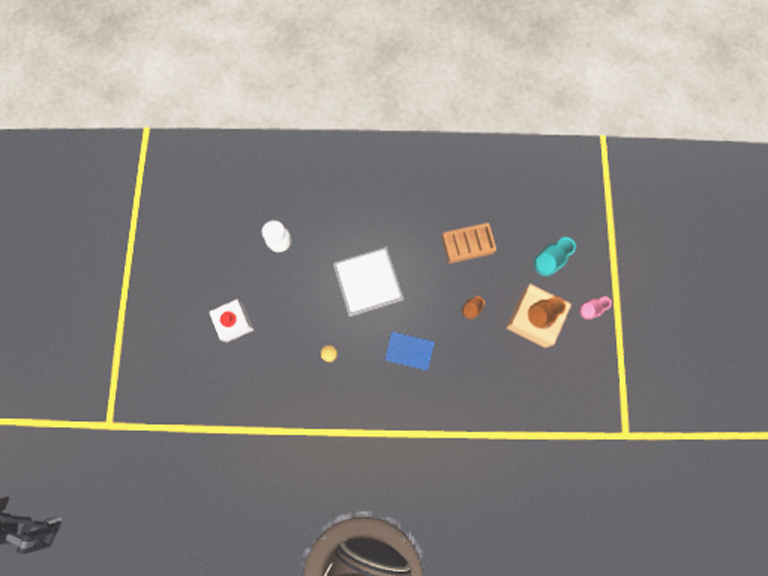

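View pics/side0.png

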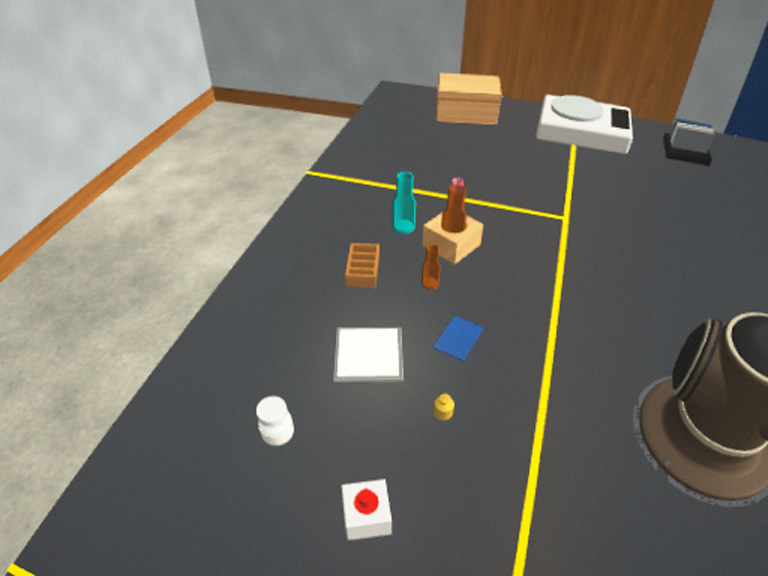

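Top picture (view pixels) – flask candidates: large amber in the holder (545,312), small amber (473,307), turquoise (555,255), pink (595,307). I choose the large amber one. The stopper is red, in the white stand at (228,319). The pad is at (368,281), the weight at (329,354), the jar at (276,236), the panel at (410,351) and the gauge box at (469,243).

Run:
```python
from h import *
for n in('top','side'):
    c=shot(n); W=pts(c); hsv=cv2.cvtColor(c['frame'],cv2.COLOR_RGB2HSV)
    H,S,V=[hsv[...,i].astype(int) for i in range(3)]
    z=W[...,2]; inb=(W[...,0]>.2)&(W[...,0]<.8)&(abs(W[...,1])<.5)
    def rep(l,m):
        k,L,st,ce=cv2.connectedComponentsWithStats(m.astype(np.uint8))
        for i in range(1,k):
            if st[i,4]<25: continue
            p=W[L==i]; p=p[~np.isnan(p[:,2])]
            if len(p)==0: continue
            (cx,cy),wh,a=cv2.minAreaRect((p[:,:2]*1000).astype(np.float32))
            print(n,l,st[i,4],ce[i].round(0),'med',np.median(p,0).round(4),'z',np.percentile(p[:,2],[2,98]).round(3),'rect',round(cx),round(cy),[round(q) for q in wh],round(a,1))
    red=((H<5)|(H>175))&(S>180)&(V>120)&inb
    rep('red',red)
    rep('redtop',red&(z>.063))
    rep('amber',(H<16)&(S>180)&inb&~red)
    rep('rim',(z>.138)&(z<.152)&inb&(S>100))
    rep('holdertop',inb&(z>.05)&(z<.06)&(H>5)&(H<25)&(S<170))
    rep('white',inb&(S<40)&(V>170)&(z>.004)&(z<.05))
    if n=='top': save(c,'crop1.png',(320,170,420,245),6)
    else: save(c,'crop2.png',(210,300,290,370),6)
```

```text
top rim 64 [370. 204.] med [ 0.5058 -0.3439  0.144 ] z [0.138 0.148] rect 506 -344 [30, 31] 44.0
top holdertop 531 [358. 210.] med [ 0.4974 -0.3337  0.055 ] z [0.051 0.059] rect 506 -344 [89, 90] 64.1
top white 104 [187. 162.] med [0.6445 0.1803 0.035 ] z [0.006 0.047] rect 655 194 [38, 54] 15.1
top white 1378 [245. 188.] med [0.5749 0.002  0.0111] z [0.007 0.015] rect 577 2 [118, 117] 18.8
top white 356 [153. 214.] med [0.4783 0.2713 0.0436] z [0.008 0.048] rect 487 276 [61, 61] 26.4
side red 188 [244. 334.] med [0.4831 0.2833 0.0575] z [0.048 0.072] rect 483 281 [30, 26] 27.7
side redtop 82 [243. 331.] med [0.4848 0.2812 0.07  ] z [0.064 0.072] rect 485 280 [18, 17] 62.2
side amber 363 [303. 141.] med [ 0.504  -0.3258  0.0948] z [0.056 0.146] rect 505 -333 [42, 43] 52.0
side amber 271 [287. 178.] med [ 0.5177 -0.1979  0.0535] z [0.007 0.095] rect 519 -204 [30, 29] 67.2
side rim 69 [305. 127.] med [ 0.5044 -0.3393  0.1434] z [0.138 0.147] rect 506 -340 [33, 35] 13.3
side holdertop 319 [302. 153.] med [ 0.4966 -0.3208  0.0562] z [0.051 0.059] rect 506 -341 [91, 93] 63.8
side white 1309 [245. 235.] med [0.5774 0.0084 0.0137] z [0.011 0.017] rect 578 6 [106, 112] 18.6
side white 263 [185. 288.] med [0.6463 0.2131 0.0344] z [0.009 0.049] rect 654 205 [50, 29] 41.8
side white 826 [245. 341.] med [0.4789 0.2936 0.0458] z [0.007 0.049] rect 485 279 [61, 63] 26.3
```

View pics/crop1.png

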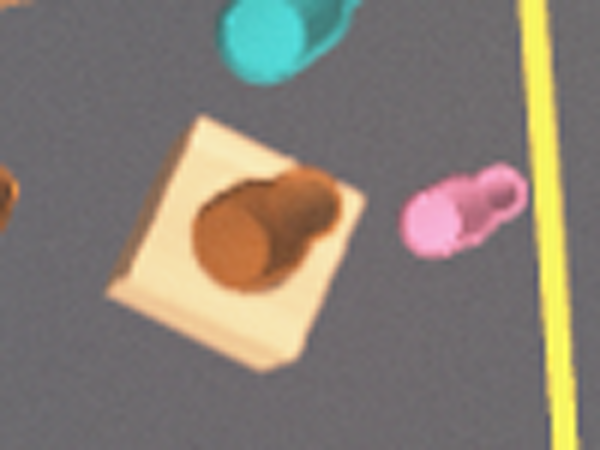

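The crop shows the large amber flask standing in the wooden holder, rim at crop (308,195). Pink (465,205) and turquoise (270,40) stand near it. The measured rim height, stopper height and block sizes match the description. Moving above the stopper.

Request:
drive_tool(rows=[[0,0,0,0.0337,-0.0225,-0.005,0.4],[0,0,0,0.0337,-0.0225,-0.005,0.4],[0,0,0,0.0337,-0.0225,-0.005,0.4],[0,0,0,0.0337,-0.0225,-0.005,0.4],[0,0,0,0.0337,-0.0225,-0.005,0.4],[0,0,0,0.0337,-0.0225,-0.005,0.4],[0,0,0,0.0337,-0.0225,-0.005,0.4],[0,0,0,0.0337,-0.0225,-0.005,0.4],[0,0,0,0.0337,-0.0225,-0.005,0.4],[0,0,0,0.0337,-0.0225,-0.005,0.4]], squeeze=40)

```text
t: 1.45
eef_pos: [0.487, 0.2775, 0.2029]
orientation: [-180.0, -0.0, 163.5]
wrist_force: [0.6, 0.3, 0.3]
grip_width: 0.0512
grip_force: 0.0
```

Run:
```python
from h import *
o=robot.observe(); print(o['t'],o['eef_pos'],o['orientation'],o['grip_width'],o['qpos'].round(1),robot.tcp_to_tips)
c=shot('side'); save(c,'s1.png',(160,220,330,370),4)
for n in('top','side'):
    c=shot(n); W=pts(c); hsv=cv2.cvtColor(c['frame'],cv2.COLOR_RGB2HSV)
    H,S,V=[hsv[...,i].astype(int) for i in range(3)]
    for l,m in(('turq',(H>75)&(H<100)&(S>120)),('pink',(H>150)&(H<175)&(S>60)),('red',((H<5)|(H>175))&(S>180)&(V>100))):
        p=W[m&(W[...,2]>.003)&(W[...,0]>.3)]
        if len(p)>10:
            q=p[p[:,2]>np.percentile(p[:,2],90)-.012]
            print(n,l,len(p),np.percentile(p[:,2],98).round(3),(q.min(0)+q.max(0))/2)
```

```text
1.45 [0.48696133 0.27747828 0.20294567] [-1.79992059e+02 -1.41497516e-02  1.63506243e+02] 0.051181531507123464 [29.7 11.3 -3.7 75.   0.  46.2] 0.022
top turq 389 0.136 [ 0.62325971 -0.37127013  0.13091626]
top pink 197 0.093 [ 0.52451222 -0.45774109  0.08728675]
side turq 34 0.539 [ 0.52725958 -0.04934892  0.33452221]
side pink 26 0.093 [ 0.52407867 -0.45544722  0.08839183]
side red 188 0.072 [0.48465457 0.27981768 0.06611229]
```

View pics/s1.png

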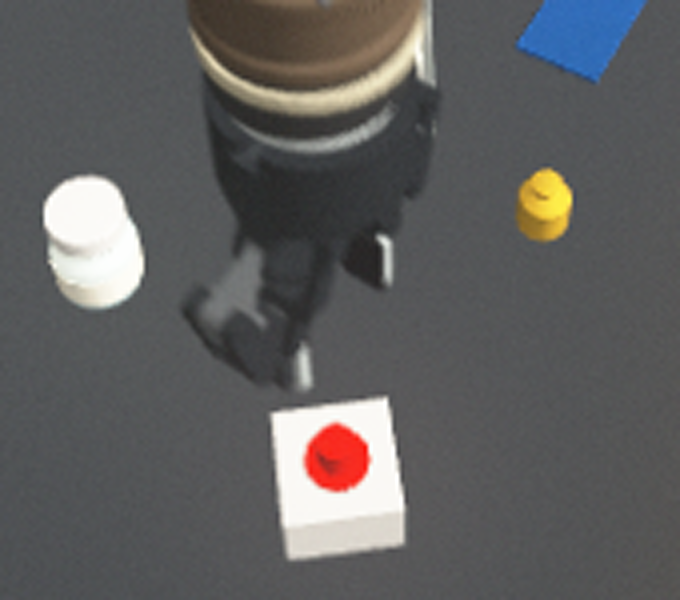

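The picture shows the open gripper at view (300,290), just beyond the red stopper at (337,460) seen in perspective. The jar (95,240) and the weight (545,205) are clear. The TCP is over the stopper to within 2 mm. Descending and gripping the knob.

Request:
drive_tool(rows=[[0,0,0,-0.001,0.001,-0.03,0.4],[0,0,0,0,0,-0.03,0.4],[0,0,0,0,0,-0.03,0.4],[0,0,0,0,0,-0.025,0.4],[0,0,0,0,0,-0.013,0.4],[0,0,0,0,0,0,0.4],[0,0,0,0,0,0,1],[0,0,0,0,0,0,1],[0,0,0,0,0,0,1],[0,0,0,0,0,0,1]])

```text
t: 2.85
eef_pos: [0.4857, 0.2798, 0.0767]
orientation: [179.9, 0.1, 163.5]
wrist_force: [-1.0, -0.7, 6.5]
grip_width: 0.0183
grip_force: 39.1
```

Request:
drive_tool(rows=[[0,0,0,0,0,0,1],[0,0,0,0,0,0.02,1],[0,0,0,0,0,0.04,1],[0,0,0,0,0,0.04,1],[0,0,0,0,0,0.04,1],[0,0,0,0,0,0.04,1],[0,0,0,0,0,0.02,1],[0,0,0,0,0,0,1]])

```text
t: 3.85
eef_pos: [0.4857, 0.2797, 0.277]
orientation: [179.9, 0.1, 163.5]
wrist_force: [0.1, 0.0, 0.1]
grip_width: 0.0182
grip_force: 39.1
```

```bash
cat > red.py <<'E'
from h import *
def red(n):
    c=shot(n); W=pts(c); hsv=cv2.cvtColor(c['frame'],cv2.COLOR_RGB2HSV)
    H,S,V=[hsv[...,i].astype(int) for i in range(3)]
    m=((H<5)|(H>175))&(S>180)&(V>60)&(W[...,0]>.3)&(W[...,2]>.02)
    return c,W,m
E
python3 - <<'E'
from red import *
o=robot.observe(); print(o['t'],o['eef_pos'],o['orientation'],o['grip_width'],o['grip_force'],o['wrist_force'])
for n in('top','side'):
    c,W,m=red(n); p=W[m]
    if len(p): print(n,len(p),np.argwhere(m).mean(0),np.percentile(p,[3,50,97],0).round(4).tolist())
    if n=='side':
        v,u=np.argwhere(m).mean(0).astype(int); save(c,'s2.png',(u-50,v-50,u+50,v+50),6)
E
```

```text
3.85 [0.48569356 0.27968628 0.27700141] [1.79858861e+02 1.38951645e-01 1.63501406e+02] 0.01816996427211135 39.08957898616791 [0.10432975 0.04668858 0.07380858]
side 196 [285.17857143 243.20918367] [[0.4703, 0.2712, 0.2181], [0.4776, 0.2846, 0.2486], [0.4887, 0.2965, 0.2695]]
```

View pics/s2.png

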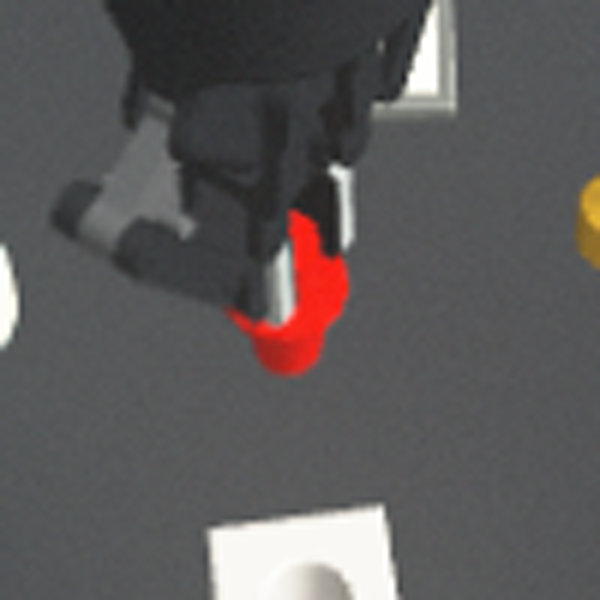

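The stopper hangs in the jaws at crop (295,300), upright, and the stand below at (300,560) is empty. Carrying it above the flask.

Request:
drive_tool(rows=[[0,0,0,0.001,-0.02,0,1],[0,0,0,0.001,-0.04,0,1],[0,0,0,0.001,-0.04,0,1],[0,0,0,0.001,-0.04,0,1],[0,0,0,0.001,-0.04,0,1],[0,0,0,0.001,-0.04,0,1],[0,0,0,0.001,-0.04,0,1],[0,0,0,0.001,-0.04,0,1],[0,0,0,0.001,-0.04,0,1],[0,0,0,0.001,-0.04,0,1]])

```text
t: 5.2
eef_pos: [0.4938, -0.1026, 0.2742]
orientation: [-180.0, -0.1, 163.5]
wrist_force: [0.4, 0.9, -1.0]
grip_width: 0.0178
grip_force: 39.1
```

Request:
drive_tool(rows=[[0,0,0,0.001,-0.04,0,1],[0,0,0,0.001,-0.04,0,1],[0,0,0,0.001,-0.04,0,1],[0,0,0,0.001,-0.04,0,1],[0,0,0,0.002,-0.04,0,1],[0,0,0,0.002,-0.03,-0.02,1],[0,0,0,0.002,-0.012,-0.02,1],[0,0,0,0,0,-0.01,1],[0,0,0,0,0,0,1],[0,0,0,0,0,0,1]])

```text
t: 6.45
eef_pos: [0.505, -0.3421, 0.2262]
orientation: [-180.0, 0.1, 163.5]
wrist_force: [0.4, 0.2, -0.5]
grip_width: 0.0178
grip_force: 39.2
```

Run:
```python
from red import *
from scipy.optimize import least_squares
o=robot.observe(); print(o['t'],o['eef_pos'],o['orientation'],o['grip_width'],o['grip_force'],o['wrist_force'])
tz=o['eef_pos'][2]-.0317
for n in('top','side'):
    c,W,m=red(n); p=W[m]
    if len(p)>10:
        print(n,len(p),np.percentile(p,[3,50,97],0).round(4).tolist())
        q=p[(p[:,2]<tz-.004)&(p[:,2]>tz-.03)]
        r=12.8-3.8*(tz-q[:,2])/.03
        f=least_squares(lambda a:np.hypot(q[:,0]-a[0],q[:,1]-a[1])-r/1000,o['eef_pos'][:2],loss='soft_l1',f_scale=.001)
        print('plug axis',len(q),f.x.round(4),np.sqrt(np.mean(f.fun**2)))
    hsv=cv2.cvtColor(c['frame'],cv2.COLOR_RGB2HSV)
    m2=(hsv[...,0]<16)&(hsv[...,1]>120)&~m&(abs(W[...,0]-.506)<.035)&(abs(W[...,1]+.342)<.035)
    z=W[...,2]
    q=W[m2&(z>.1)&(z<.141)]
    f=least_squares(lambda a:np.hypot(q[:,0]-a[0],q[:,1]-a[1])-.018,[.506,-.342],loss='soft_l1',f_scale=.001)
    print(n,'neck axis',len(q),f.x.round(4),np.sqrt(np.mean(f.fun**2)))
    if n=='side': save(c,'s3.png',(260,60,360,170),5)
```

```text
6.45 [ 0.50502956 -0.3421347   0.22616395] [-1.79985300e+02  5.04325006e-02  1.63548240e+02] 0.017765221534922434 39.16086673736572 [ 0.37211724  0.18408221 -0.4763477 ]
top 19 [[0.4942, -0.349, 0.197], [0.497, -0.339, 0.2062], [0.4994, -0.3291, 0.2185]]
plug axis 0 [ 0.505  -0.3421] nan
top neck axis 79 [ 0.5086 -0.3456] 0.0030401873554553867
side 89 [[0.4923, -0.344, 0.1688], [0.5018, -0.3334, 0.1926], [0.516, -0.3258, 0.2146]]
plug axis 40 [ 0.5048 -0.3428] 0.0013460401095760314
side neck axis 157 [ 0.5063 -0.3419] 0.002113979598490927
  return _methods._mean(a, axis=axis, dtype=dtype,
  ret = ret.dtype.type(ret / rcount)
```

View pics/s3.png

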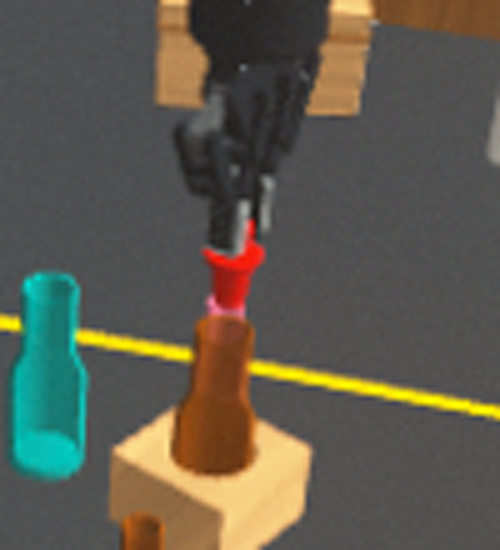

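The stopper hangs straight above the neck, at crop (232,275) over a rim at (222,325). The offset from the same camera is about 1.5 mm. Lowering with small steps.

Request:
drive_tool(rows=[[0,0,0,0.0015,0.0005,0,1],[0,0,0,0,0,-0.012,1],[0,0,0,0,0,-0.012,1],[0,0,0,0,0,-0.008,1],[0,0,0,0,0,-0.006,1],[0,0,0,0,0,0,1]])

```text
t: 7.3
eef_pos: [0.5062, -0.342, 0.1867]
orientation: [180.0, -0.1, 163.5]
wrist_force: [-0.7, 0.7, -0.4]
grip_width: 0.0184
grip_force: 39.2
```

Request:
drive_tool(rows=[[0,0,0,0,0,-0.005,1],[0,0,0,0,0,-0.004,1],[0,0,0,0,0,-0.0015,1],[0,0,0,0,0,0,1]])

```text
t: 7.8
eef_pos: [0.5065, -0.3421, 0.1769]
orientation: [-180.0, 0.0, 163.5]
wrist_force: [-0.0, -0.6, -0.7]
grip_width: 0.0185
grip_force: 39.2
```

Request:
drive_tool(rows=[[0,0,0,0,0,-0.001,1],[0,0,0,0,0,-0.001,1],[0,0,0,0,0,0,1]])

```text
t: 8.18
eef_pos: [0.507, -0.3424, 0.1767]
orientation: [-180.0, 0.2, 163.5]
wrist_force: [-1.1, 1.1, 9.5]
grip_width: 0.018
grip_force: 39.8
```

Request:
drive_tool(rows=[[0,0,0,0,0,-0.001,1],[0,0,0,0,0,-0.001,1],[0,0,0,0,0,0,1]])

```text
t: 8.55
eef_pos: [0.5077, -0.3427, 0.1767]
orientation: [-179.9, 0.3, 163.5]
wrist_force: [-2.0, 1.4, 16.5]
grip_width: 0.018
grip_force: 40.6
```

Contact came at the expected height (0.1767), with force rising. Backing off the push, releasing, then rising.

Request:
drive_tool(rows=[[0,0,0,0,0,0.003,1],[0,0,0,0,0,0,1],[0,0,0,0,0,0,0.4],[0,0,0,0,0,0,0.4],[0,0,0,0,0,0,0.4],[0,0,0,0,0,0,0.4],[0,0,0,0,0,0.02,0.4],[0,0,0,0,0,0.04,0.4],[0,0,0,0,0,0.04,0.4],[0,0,0,0,0,0,0.4]])

```text
t: 9.8
eef_pos: [0.5076, -0.3428, 0.2795]
orientation: [-179.9, 0.3, 163.5]
wrist_force: [0.9, -1.1, -0.6]
grip_width: 0.051
grip_force: 0.0
```

Run:
```python
from red import *
from scipy.optimize import least_squares
o=robot.observe(); print(o['t'],o['eef_pos'],o['grip_width'])
c,W,m=red('side'); p=W[m]
print(len(p),np.percentile(p,[3,50,97],0).round(4).tolist())
q=W[m&(W[...,2]>.165)]; print('knob top',len(q),q.mean(0),q.min(0),q.max(0))
hsv=cv2.cvtColor(c['frame'],cv2.COLOR_RGB2HSV)
z=W[...,2]
q=W[(hsv[...,0]<16)&(hsv[...,1]>120)&~m&(abs(W[...,0]-.506)<.035)&(abs(W[...,1]+.342)<.035)&(z>.1)&(z<.141)]
f=least_squares(lambda a:np.hypot(q[:,0]-a[0],q[:,1]-a[1])-.018,[.506,-.342],loss='soft_l1',f_scale=.001)
print('neck axis',len(q),f.x.round(4))
save(c,'s4.png',(260,60,360,170),5)
```

```text
9.8 [ 0.50756187 -0.34283501  0.27949659] 0.05100042590272112
88 [[0.4941, -0.3511, 0.1485], [0.5063, -0.3359, 0.1576], [0.5206, -0.3257, 0.1714]]
knob top 30 [ 0.50637572 -0.34013862  0.16916286] [ 0.49677832 -0.35347675  0.16556008] [ 0.51663496 -0.33191492  0.17172957]
neck axis 133 [ 0.5061 -0.3424]
```

View pics/s4.png

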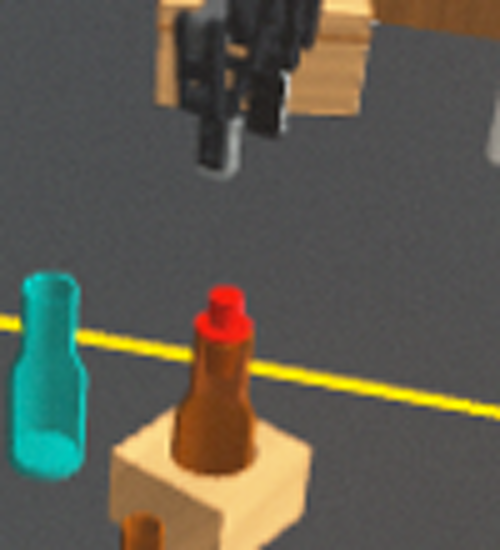

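The stopper sits home with its flange on the rim at crop (224,325), and its knob top measured at about 0.170 as expected. Next I grip the neck from above, around the stopper.

Request:
drive_tool(rows=[[0,0,0,-0.0015,0.0005,-0.03,0.35],[0,0,0,0,0,-0.035,0.35],[0,0,0,0,0,-0.03,0.35],[0,0,0,0,0,-0.025,0.35],[0,0,0,0,0,-0.02,0.35],[0,0,0,0,0,-0.009,0.35],[0,0,0,0,0,0,0.35]], squeeze=70)

```text
t: 10.72
eef_pos: [0.5044, -0.3412, 0.1257]
orientation: [180.0, -0.1, 163.5]
wrist_force: [0.4, 0.7, -0.1]
grip_width: 0.0552
grip_force: 0.0
```

Request:
drive_tool(rows=[[0,0,0,0,0,0,1],[0,0,0,0,0,0,1],[0,0,0,0,0,0,1],[0,0,0,0,0,0,1],[0,0,0,0,0,0,1]])

```text
t: 11.35
eef_pos: [0.5055, -0.342, 0.1278]
orientation: [-180.0, 0.1, 163.5]
wrist_force: [0.6, -1.1, 5.1]
grip_width: 0.0343
grip_force: 70.4
```

Request:
drive_tool(rows=[[0,0,0,0,0,0.005,1],[0,0,0,0,0,0.01,1],[0,0,0,0,0,0.015,1],[0,0,0,0,0,0.02,1],[0,0,0,0,0,0.025,1],[0,0,0,0,0,0.025,1],[0,0,0,0,0,0.025,1],[0,0,0,0,0,0.015,1],[0,0,0,0,0,0,1],[0,0,0,0,0,0,1]])

```text
t: 12.6
eef_pos: [0.5048, -0.3414, 0.2658]
orientation: [180.0, -0.1, 163.5]
wrist_force: [-0.7, 0.2, -2.9]
grip_width: 0.0344
grip_force: 70.0
```

Run:
```python
from red import *
o=robot.observe(); print(o['t'],o['eef_pos'],o['grip_width'],o['grip_force'],o['qpos'].round(1))
c,W,m=red('side'); p=W[m]
if len(p): print(len(p),np.percentile(p,[3,50,97],0).round(4).tolist())
save(c,'s5.png',(250,20,380,180),3.5)
```

```text
12.6 [ 0.50477612 -0.34142498  0.26583276] 0.03443117474538932 69.98214600607753 [-34.1  16.7  11.1  84.5   0.  -17.6]
30 [[0.4915, -0.3553, 0.284], [0.4984, -0.3371, 0.2883], [0.5114, -0.3155, 0.3221]]
```

View pics/s5.png

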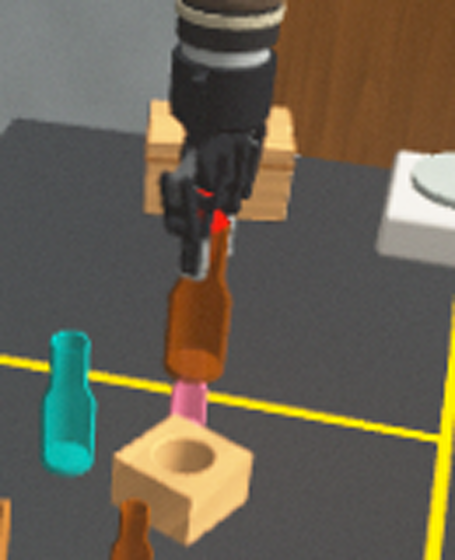

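The flask hangs closed in the jaws at crop (200,310), clear of the empty holder at (185,455). Carrying it to the pad, then leaning it.

Request:
drive_tool(rows=[[0,0,0,0.002,0.015,0,1],[0,0,0,0.0035,0.03,0,1],[0,0,0,0.004,0.04,0,1],[0,0,0,0.004,0.04,0,1],[0,0,0,0.004,0.045,0,1],[0,0,0,0.004,0.045,0,1],[0,0,0,0.004,0.045,0,1],[0,0,0,0.004,0.04,0,1],[0,0,0,0.0035,0.03,0,1],[0,0,0,0.002,0.015,0,1]])

```text
t: 13.9
eef_pos: [0.5395, 0.0055, 0.2664]
orientation: [-180.0, -0.0, 163.6]
wrist_force: [-0.9, -1.1, -3.2]
grip_width: 0.0342
grip_force: 70.2
```

Request:
drive_tool(rows=[[0,-3,0,0,0,-0.002,1],[0,-6,0,0,0,-0.003,1],[0,-6,0,0,0,-0.003,1],[0,-6,0,0,0,-0.003,1],[0,-6,0,0,0,-0.003,1],[0,-6,0,0,0,-0.003,1],[0,-6,0,0,0,-0.003,1],[0,-4,0,0,0,0,1],[0,-2,0,0,0,0,1],[0,0,0,0,0,0,1]])

```text
t: 15.15
eef_pos: [0.5385, 0.0032, 0.2452]
orientation: [164.2, 42.6, 157.3]
wrist_force: [1.1, 0.1, -3.5]
grip_width: 0.0346
grip_force: 70.3
```

Request:
drive_tool(rows=[[0,0,0,0,0,0,1],[0,0,0,0,0,0,1],[0,0,0,0,0,0,1],[0,0,0,0,0,0,1]])

```text
t: 15.65
eef_pos: [0.5402, 0.0034, 0.2468]
orientation: [164.2, 42.7, 157.3]
wrist_force: [0.3, -0.3, -2.6]
grip_width: 0.0344
grip_force: 70.3
```

Run:
```python
from red import *
o=robot.observe(); print(o['t'],o['eef_pos'],o['orientation'],o['grip_width'],o['grip_force'],o['joint_velocities'].round(2))
for n in('side','top'):
    c,W,m=red(n); p=W[m]
    if len(p): print(n,'red',len(p),np.percentile(p,[3,50,97],0).round(4).tolist())
    hsv=cv2.cvtColor(c['frame'],cv2.COLOR_RGB2HSV); z=W[...,2]
    a=(hsv[...,0]<16)&(hsv[...,1]>150)&~m&(z>.1)&(W[...,0]>.4)
    q=W[a]
    if len(q)>5:
        d=np.linalg.svd(q-q.mean(0))[2][0]; print(n,'amber',len(q),np.percentile(q,[2,50,98],0).round(3).tolist(),'axis',d.round(2))
    if n=='side': save(c,'s6.png',(150,100,350,250),4)
```

```text
15.65 [0.54017089 0.00337268 0.24680317] [164.16063468  42.67539797 157.28416065] 0.03435076358399799 70.3327270410955 [-0.08 -0.08 -0.17 -0.04  0.06 -0.08]
side red 17 [[0.5096, -0.0034, 0.2712], [0.535, 0.0041, 0.2746], [0.5376, 0.04, 0.3052]]
side amber 1462 [[0.411, -1.687, 0.103], [0.583, -0.007, 0.173], [0.729, 0.029, 0.259]] axis [-0.02 -1.   -0.04]
top red 5 [[0.5181, -0.0068, 0.2695], [0.5205, -0.0029, 0.2766], [0.538, 0.0055, 0.2793]]
top amber 308 [[0.515, -0.018, 0.189], [0.591, -0.001, 0.228], [0.63, 0.017, 0.281]] axis [-0.8  -0.    0.61]
```

View pics/s6.png

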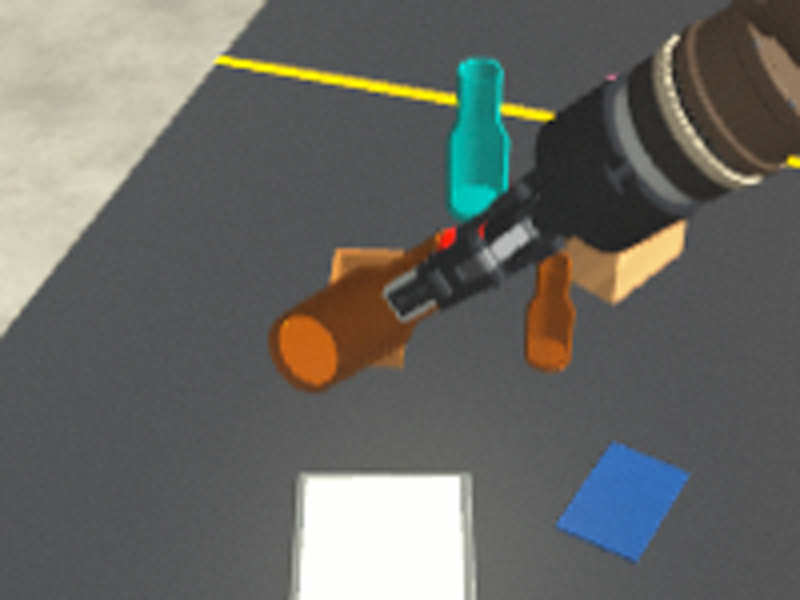

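The flask leans about 45° at crop (360,315), held by the neck. Red stays visible at the rim (447,238), its base is about 0.16 m up, and its mid-point is over the pad. Handing in.

```bash
python3 -c "
from plant import robot; print(robot.close_job())"
```

```text
the job is handed in; nothing more can be done
None
```

I closed the flask with the red stopper, drew it out of its holder and handed it in held still over the light pad, leaning about 45° with its bottom about 16 cm up. The hand-in gave no verdict, and I did not re-measure the bystanders afterwards, though the arm never touched them as far as I could see.

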